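# Lower the griddle on its ram to the green band by cracking the release valve

### The arm

A 7-joint arm with a two-finger parallel gripper is mounted at the origin on the work surface. World frame = base frame: x ahead of the robot, y to its left, z up, the work surface at z = 0. Lengths are in m, angles in rad, forces in N, time in s.
With the tool pointing down it reaches from about 0.4 to 0.875 m from the base axis. Payload 19.3 kg.
Tool frame: the origin (TCP) lies midway between the tips of the shut fingers; the grasp point (between the pads) lies 19 mm behind it; z points along the fingers, y is the direction in which the jaws open and shut (so a half turn about z gives the same grasp; the last joint's range is limited). The gripper opens to 85 mm and grips with 20 to 120 N. Pads are 22 mm wide; open, the fingers measure 114 mm over their backs; the gripper's body (76 mm by 85 mm) begins 54 mm behind the grasp point. The pads swing forward as they close: fully open they stand 13 mm farther back than shut.
Start: joints at [1.171, 0.521, -0.036, 1.599, 0.021, 1.021, -0.113], TCP at [0.202, -0.591, 0.231] pointing down, gripper open.
Joint ranges: [-2.91, 2.91], [-0.3, 2.13], [-1.5, 1.42], [0.17, 2.43], [-1.26, 4.41], [0.16, 1.93], [-2.52, 2.52]. Speed limits (rad/s): [1.89, 1.89, 2.39, 2.39, 3.01, 3.01, 3.01].

### API

Orientations are given as [roll, pitch, yaw] about the fixed x, y, z axes, in that order (R = Rz(yaw) Ry(pitch) Rx(roll)).
In Python, from workcell import telemetry, cams, workorder gives the robot as it stands. The module is installed in compiled form; this text tells all that it offers.
- The arm moves only by the tool apply_moves, never from a script. Its argument "steps" is a list of rows, each a list of 4 numbers: the shift along the tool's x, y, z in cm, then the turn about the tool's z in rad. A call has exactly 10 rows; each row is the pose to reach, as a shift and turn from the pose commanded when the call began, along the tool's axes at that moment; what a row does not reach only later rows make up. A row lasts 1/12 s, in which the tool goes at most 41.7 mm and 7.16 degrees, less where a joint would pass 70% of its speed; a pose out of reach is approached as far as the arm can. A call with a gripper value outside its range is refused whole. "claw" is the closure, from 0 (fully open) to 1 (shut), set as the call begins (left out, the last holds). The fingers move at their own pace and stop on an object; "force" is the grip in N (left out, the last holds). Time passes only in rows, so rows that repeat a pose let the fingers close, or fill a call up. It gives the time, the measured TCP pose, the force and the opening at its end, in the units of the state.
- telemetry.observe(): the state, without advancing time (a new reading comes with each control period).
- cams.grab_frame(name): name is "scene" or "top" or "wrist"; returns a dict with "color" (400x640x3 uint8, red, green, blue), "mtx" (3x3 intrinsics, pixels), "k1" (the pictures are not rectified: a ray, as slopes to the right and down, at radius r is drawn at 1 + k1 r^2 times it, then the intrinsics apply), "eye" and "orientation" of the camera in the world; the wrist camera has in their place "T_tool_cam" (4x4, takes a point from camera to tool coordinates, whose origin is the TCP and whose axes are the flange's). Camera axes: x right, y down, z forward; pixel columns grow to the right and rows downward; lengths in m; the calibration is good to about 2 mm. A picture is of the moment at which its call begins: read the wrist's pose just before it. There is no depth.
- workorder.job_done(): hands the job in, once; it reports no verdict.
Trained networks look in the newest picture that a camera, given by its name, has taken for a name from the list of things; names that differ only in an ending like _2 or _b are one class to them, and where a whole thing is asked for, a point or a joint stands for the part that bears it (a point fixed in the world has none). Each returns a list of dicts, best first, with "score" (0 to 1); they miss things now and then, are a little off and sometimes report something else, mostly with a low value. They report only what shows in the picture. A call takes as long as a camera call.
- cams.find_in(camera, name): "box" ([left, top, width, height] in pixels, round what is visible of it).
- cams.pinpoint(camera, name): "uv" ([column, row] in pixels: a listed point, or the origin of a listed thing).
The state is a dict: "clock": time; "qpos": joint angles; "qd": joint speeds; "joint_efforts": joint torques, N m; "position": TCP position; "tool_rot": TCP orientation; "force": force on the tool from outside, world axes, zero at the start; "moment": the same for the moment, N m; "grip_width": finger opening in m.
Only numpy, scipy, OpenCV 4.12 (cv2) and the standard library are available. Lean on these libraries where they do the work, as an engineer would, in place of code of your own. Each camera call takes 0.05 s, during which the arm holds its last target. There are 200 camera calls.

### The job

The griddle stands raised on the hydraulic lift. Nudge the blue-pinned release lever counter-clockwise (seen from above) just far enough for the ram to sink slowly, never faster than 3.5 cm a second and never touching the griddle itself, and stop it with the red pointer level with the green band by pushing the lever clockwise again until it rests shut on its stop. Ease the lever with light sideways pushes, never above 30 N and without squeezing it, and leave everything else on the ledge where it is.

Things in the scene. Friction and masses are not known exactly. Their poses are not given: they have to be found in the camera images.
- lift: griddle lift bolted to the ledge: 170 x 340 x 20 mm dark steel foot with a red ram cylinder at one end and a red valve block at the other. Origin under the foot, z up; in its frame the foot spans x -65..105, y -170..170 mm, the ram axis is at (20, -95), the valve axis at (0, 90), the gauge post at (100, -95) mm. The griddle is 140 x 140 mm, sides along x and y, centred on the ram axis.
- ram (a joint): height of the ram and griddle in m, 0 fully down, 0.13 fully up; at 0 the griddle's underside is 167 and its rim 191 mm above the ledge. It sinks by its own weight (0.6 to 1.2 kg, unknown) and cannot be raised again. Shut valve: it stays put. Cracked: it sinks at a steady speed, about 0.015 m/s for each 0.1 rad of lever beyond the cracking angle and stops at once when turned back past it.
- valve (a joint): angle of the release lever in rad: 0 shut on its stop, grows counter-clockwise seen from above, 1.6 wide open; starts at 0.06 to 0.16. The ram begins to sink somewhere between 0.35 and 0.8, according to the unknown weight; wide open it drops too fast. The lever is stiff (some 3 to 10 N sideways at the pin), stays where it is left, and its stop yields slightly under a push.
- lever_pin (a point): point half-way up the exposed part of the upright blue pin at the end of the lever: pin 16 mm diameter, exposed from 99 to 139 mm above the ledge, on a flat steel bar 14 mm wide and 9 mm thick (top 96 mm above the ledge); 65 mm from the valve axis. At 0 the lever points along the lift's +x, at pi/2 along its +y.
- valve_axis (a point): point on the vertical axis about which the lever turns, at the height of lever_pin (119 mm); the metal there ends at 99 mm.
- pointer (a point): middle of the red pointer (26 x 6 x 4 mm), fixed to the griddle's far edge, beside the white gauge post; rises and falls with ram.
- band_mid (a point): middle of the green band, a 14 x 28 x 20 mm collar on the white gauge post. The pointer is level with it when their heights agree to within half the band (10 mm). It marks the height wanted; do not shift it.
- skewer_rack: bystander: white slotted rack 70 x 200 x 90 mm with coloured skewers lying across it, their ends out to 85 mm on its -x side; origin under its centre.
- pepper_mill: bystander: glass pepper mill, 54 mm diameter, 125 mm tall; origin under its centre.
- bowl: bystander: stainless bowl, 140 mm diameter, 55 mm high; origin under its centre.
- tongs: bystander: steel tongs with blue plastic ends, 300 x 50 x 12 mm lying along its own x; origin under the middle.
- oil: bystander: green oil bottle, 60 mm diameter, 200 mm tall; origin under its centre.
- scraper: bystander: griddle scraper 200 x 80 x 18 mm lying along its own x; origin under the middle.

How it is judged:
By the outcome, as a careful person would: the job done as asked, in the order asked, and still so for the second after the job is handed in, with the robot touching nothing.
It also fails if it takes over 72 s, if anything falls off the work surface, if the arm or the gripper's body presses on something with over 40 N, if the wrist force passes 120 N, or if a joint passes its speed limit or range.

## Working session

There is one attempt and no reset: what is moved stays moved. The work goes in short steps, Python scripts to look and compute and a tool call to move; the robot and the scene stay as the last step left them, time stands still between calls to the robot, and variables do not carry over. Pictures are saved under pics/ and viewed, about 8 in all and at most 12, crops included, and the job is handed in when it is done.

Besides the shell and the picture viewer there is one more tool, called after "Emit:" as name([rows], argument=value, ...), one row to a line, values as JSON. apply_moves: Moves the arm, as the interface text tells. Its arguments: {"type":"object","properties":{"steps":{"type":"array"},"claw":{"type":"number"},"force":{"type":"number"}},"required":["steps"]}

```bash
mkdir -p pics; cat > h.py <<'E'
import numpy as np, cv2
from scipy.spatial.transform import Rotation as R
from workcell import telemetry, cams, workorder
def rotm(o):
    o=np.array(o,float)
    return o if o.shape==(3,3) else R.from_euler('xyz',o).as_matrix()
def save(f,n): cv2.imwrite('pics/'+n+'.png',f['color'][...,::-1])
def campose(f,st=None):
    if 'eye' in f: return np.array(f['eye']),rotm(f['orientation'])
    T=np.array(f['T_tool_cam']); Rt=rotm(st['tool_rot'])
    return np.array(st['position'])+Rt@T[:3,3], Rt@T[:3,:3]
def ray(f,uv,st=None):
    K=np.array(f['mtx']); e,Rc=campose(f,st)
    p=np.array([(uv[0]-K[0,2])/K[0,0],(uv[1]-K[1,2])/K[1,1]]); q=p.copy()
    for _ in range(20): q=p/(1+f['k1']*(q@q))
    d=Rc@np.array([q[0],q[1],1]); return e,d/np.linalg.norm(d)
def atz(f,uv,z,st=None):
    e,d=ray(f,uv,st); return e+d*(z-e[2])/d[2]
def proj(f,P,st=None):
    K=np.array(f['mtx']); e,Rc=campose(f,st); c=Rc.T@(np.array(P)-e); q=c[:2]/c[2]; q=q*(1+f['k1']*(q@q))
    return [K[0,0]*q[0]+K[0,2],K[1,1]*q[1]+K[1,2]]
def tri(a,b):
    (e1,d1),(e2,d2)=a,b
    A=np.stack([d1,-d2],1); s=np.linalg.lstsq(A,e2-e1,rcond=None)[0]
    p,q=e1+s[0]*d1,e2+s[1]*d2; return (p+q)/2,np.linalg.norm(p-q)
E
python3 - <<'E'
from h import *
st=telemetry.observe(); print({k:np.round(v,3) for k,v in st.items()})
F={}
for c in ['scene','top']:
    f=cams.grab_frame(c);F[c]=f;save(f,c+'0'); print(c,np.round(f['eye'],3),f['orientation'],f['k1'],f['mtx'])
    for n in ['lift','lever_pin','valve_axis','pointer','band_mid','skewer_rack','pepper_mill','bowl','tongs','oil','scraper']:
        r=cams.pinpoint(c,n)
        for x in r[:2]: 
            print(n,np.round(x['uv'],1),round(x['score'],2), np.round(atz(f,x['uv'],{'lever_pin':.119,'valve_axis':.119}.get(n,0)),3))
E
python3 -c "
import cv2,numpy as np
" 
```

```text
{'clock': np.float64(0.0), 'qpos': array([ 1.171,  0.522, -0.036,  1.6  ,  0.021,  1.021, -0.113]), 'qd': array([ 0.001, -0.001, -0.001, -0.002,  0.002,  0.001,  0.001]), 'joint_efforts': array([-1.0000e-03, -9.2710e+01,  1.9800e+00, -3.6993e+01,  1.8000e-02,
        8.0000e-03, -0.0000e+00]), 'position': array([ 0.202, -0.591,  0.231]), 'tool_rot': array([-3.14,  0.  ,  0.33]), 'force': array([ 0.043,  0.358, -1.074]), 'moment': array([0.007, 0.009, 0.007]), 'grip_width': np.float64(0.085)}
scene [ 1.229 -0.995  0.873] [-2.11353564 -0.00411701  0.62453519] -0.0046880924211716015 [[428.39695211   0.         317.51074011]
 [  0.         428.39695211 193.66749628]
 [  0.           0.           1.        ]]
lift [322.1 223.2] 0.87 [0.517 0.027 0.   ]
lever_pin [243.9 326.6] 0.51 [ 0.705 -0.546  0.119]
lever_pin [350.8 185.7] 0.45 [0.563 0.134 0.119]
valve_axis [341.7 182.7] 0.83 [0.526 0.134 0.119]
pointer [330.5 166.7] 0.62 [0.297 0.402 0.   ]
band_mid [328.2 190.3] 0.38 [0.405 0.228 0.   ]
skewer_rack [245.3 330.4] 0.69 [ 0.634 -0.482  0.   ]
pepper_mill [367.2 194.3] 0.74 [0.546 0.29
[... 331 characters left out ...]
08]
 [  0.         378.4056213  204.98300941]
 [  0.           0.           1.        ]]
lift [305.4 214.5] 0.85 [0.51 0.02 0.  ]
lever_pin [269.1 186.4] 0.74 [0.576 0.122 0.119]
valve_axis [269.7 208.6] 0.76 [0.513 0.118 0.119]
pointer [337.  160.3] 0.92 [ 0.685 -0.078 -0.   ]
skewer_rack [463.6 178.7] 0.98 [ 0.63  -0.481  0.   ]
pepper_mill [219.6 203.8] 0.76 [0.541 0.291 0.   ]
pepper_mill [269.7 209.4] 0.6 [0.525 0.132 0.   ]
bowl [165.7 176.5] 0.96 [0.626 0.466 0.   ]
bowl [185.5 275.2] 0.31 [0.318 0.385 0.   ]
tongs [187.6 272. ] 0.88 [0.328 0.38  0.   ]
oil [166.8 236.3] 0.94 [0.437 0.451 0.   ]
oil [273.1 207.1] 0.5 [0.532 0.122 0.   ]
scraper [374.  225.8] 0.7 [ 0.477 -0.195  0.   ]
```

View pics/scene0.png

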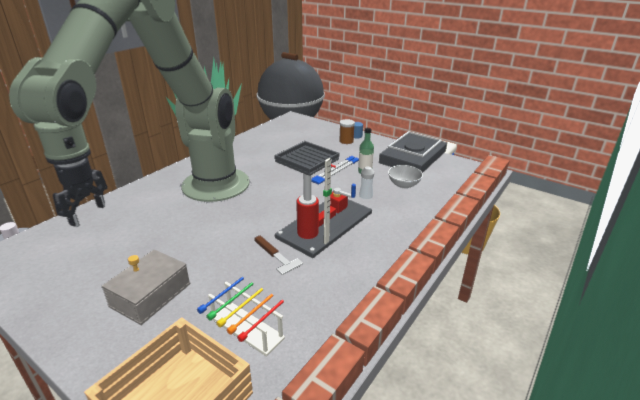

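View pics/top0.png

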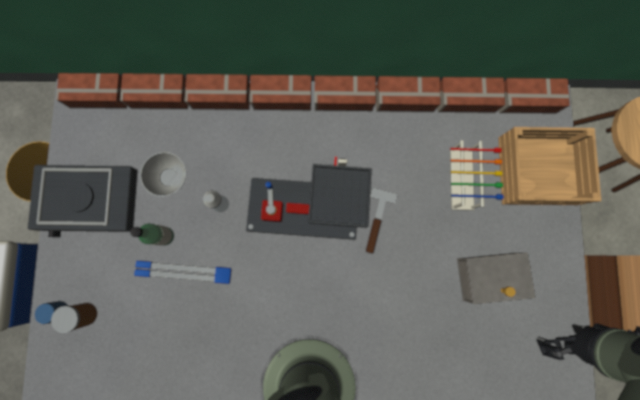

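The scene picture shows the lift with its gauge post at about (327, 160–245), the green band near (328, 190) and the red valve near (338, 200). In the top picture the griddle is at about (341, 196), the pin at (268, 184) and the valve axis at (270, 209). Next I'll triangulate these and look at an enlarged crop.

```bash
python3 - <<'E'
from h import *
F={}
for c in ['scene','top']:
    F[c]=cams.grab_frame(c)
s,t=F['scene'],F['top']
P={}
for n in ['lever_pin','valve_axis','pointer']:
    us=[x['uv'] for x in cams.pinpoint('scene',n)[:3]]; ut=[x['uv'] for x in cams.pinpoint('top',n)[:2]]
    for a in us:
        for b in ut: print(n,np.round(a,1),np.round(b,1),[np.round(v,3) for v in tri(ray(s,a),ray(t,b))])
print('band',cams.pinpoint('scene','band_mid')[:2],cams.pinpoint('top','band_mid')[:2])
# crops
a=cv2.resize(s['color'][135:260,260:390],None,fx=6,fy=6,interpolation=cv2.INTER_CUBIC)[:590]
b=cv2.resize(t['color'][145:250,235:380],None,fx=5.5,fy=5.5,interpolation=cv2.INTER_CUBIC)
cv2.imwrite('pics/cs.png',a[:,:780,::-1][:600]);cv2.imwrite('pics/ct.png',b[...,::-1])
# foot corners by dark colour in top: print min-area rect
E
```

```text
lever_pin [349.8 187.6] [269.5 186.1] [array([0.573, 0.118, 0.123]), np.float64(0.007)]
lever_pin [273.8 256.5] [269.5 186.1] [array([ 0.508,  0.011, -0.072]), np.float64(0.331)]
valve_axis [339.  181.6] [271.9 209.4] [array([0.516, 0.116, 0.127]), np.float64(0.016)]
pointer [329.3 166.5] [334.8 161.2] [array([ 0.605, -0.059,  0.29 ]), np.float64(0.008)]
pointer [329.3 166.5] [462.1 177. ] [array([ 0.629, -0.269,  0.391]), np.float64(0.187)]
band [{'uv': [367.5, 196.6], 'score': 0.62}, {'uv': [331.1, 191.2], 'score': 0.59}] []
```

View pics/cs.png

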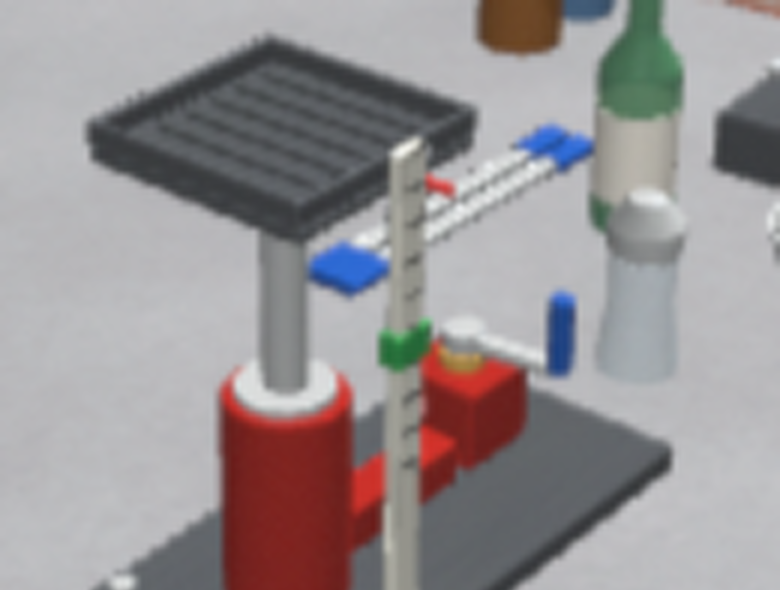

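View pics/ct.png

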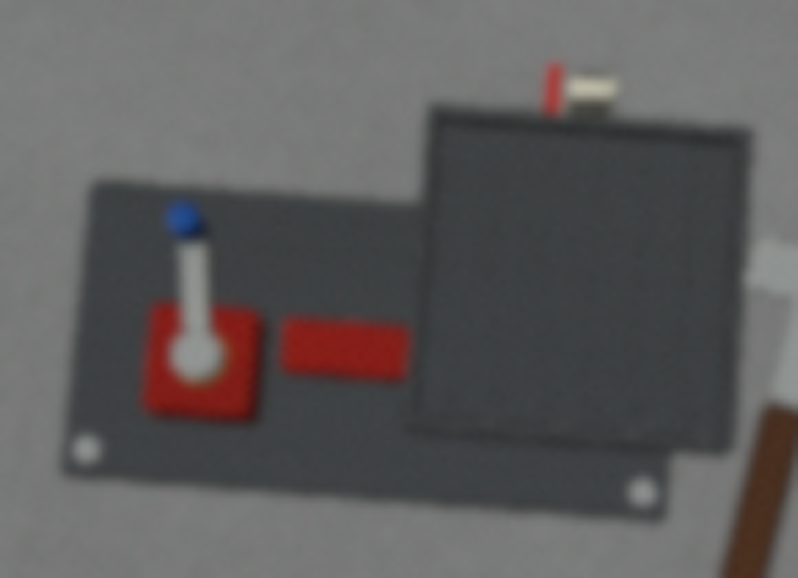

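```bash
cat >> h.py <<'E'
def fr():
    return cams.grab_frame('scene')
E
python3 - <<'E'
from h import *
s=cams.grab_frame('scene');t=cams.grab_frame('top')
tc=lambda x,y:(235+x/5.5,145+y/5.5)
C=np.array([atz(t,tc(*p),.02)[:2] for p in[(95,183),(62,472),(665,520)]])
L=np.array([[.105,.17],[-.065,.17],[-.065,-.17]])
hub=atz(t,tc(196,354),.099)[:2]; pin=atz(t,tc(185,217),.139)[:2]
print(C,hub,pin,np.linalg.norm(pin-hub))
A=np.vstack([C,hub]);B=np.vstack([L,[0,.09]])
a,b=A.mean(0),B.mean(0);U=(B-b).T@(A-a);yaw=np.arctan2(U[0,1]-U[1,0],U[0,0]+U[1,1])
r=np.array([[np.cos(yaw),-np.sin(yaw)],[np.sin(yaw),np.cos(yaw)]]);o=a-r@b
print('yaw',yaw,'o',o,'res',np.round((B@r.T+o-A)*1e3,1))
ax=r@[0,.09]+o; print('axis',ax)
d=pin-ax;print('pin ang',np.arctan2(d[1],d[0])-yaw,np.linalg.norm(d))
d=pin-hub;print('pin ang hub',np.arctan2(d[1],d[0])-yaw)
# band height: on post (100,-95)
post=r@[.1,-.095]+o
for z in np.arange(.16,.26,.01): print(round(z,3),np.round(proj(s,[*post,z]),1))
print('pointer by top/scene',tri(ray(s,(333.3,166)),ray(t,tc(553,90))))
print('pix tests',[np.round(proj(s,[*(r@[.106,-.08]+o),z]),1) for z in (.27,.29,.31)])
for z in(.28,.3,.32):print(z,r.T@(atz(t,tc(553,90),z)[:2]-o), r.T@(atz(t,tc(594,85),z)[:2]-o))
E
```

```text
[[ 0.61964024  0.18705232]
 [ 0.45543484  0.19995178]
 [ 0.43266303 -0.13586457]] [0.51285054 0.11781379] [0.57802781 0.12061204] 0.065237310621948
yaw -0.06534438668522664 o [0.50713946 0.02696894] res [[ 3.4  2.7]
 [-2.1  0.9]
 [-1.5 -2.6]
 [ 0.2 -1. ]]
axis [0.51301627 0.11677686]
pin ang 0.1242683124040371 0.06512456168394647
pin ang hub 0.1082509544557021
0.16 [325.8 205.1]
0.17 [325.9 202.4]
0.18 [325.9 199.6]
0.19 [326.  196.8]
0.2 [326. 194.]
0.21 [326.  191.2]
0.22 [326.1 188.4]
0.23 [326.1 185.5]
0.24 [326.2 182.6]
0.25 [326.2 179.7]
pointer by top/scene (array([ 0.60973157, -0.05625957,  0.29049452]), np.float64(0.00507670274710297))
pix tests [array([331.1, 172.5]), array([331.2, 166.5]), array([331.3, 160.5])]
0.28 [ 0.10855114 -0.07841333] [ 0.11221479 -0.09637384]
0.3 [ 0.10338177 -0.07764567] [ 0.10696394 -0.09520676]
0.32 [ 0.09821239 -0.07687801] [ 0.1017131  -0.09403969]
```

Emit:
apply_moves([
  [0, 0, -4, 0],
  [0, 0, -8, 0],
  [0, 0, -12, 0],
  [0, 0, -16, 0],
  [0, 0, -20, 0],
  [2.9, -2.7, -22, 0],
  [5.8, -5.5, -22, 0],
  [8.7, -8.2, -22, 0],
  [11.6, -10.9, -22, 0],
  [14.5, -13.6, -22, 0],
], claw=0.45)

```text
clock: 2.63
position: [0.296, -0.4138, 0.4515]
tool_rot: [3.141, -0.0, 0.33]
force: [1.1, -0.5, -0.3]
grip_width: 0.0469
```

Emit:
apply_moves([
  [2.9, -2.7, 0, 0],
  [5.8, -5.5, 0, 0],
  [8.7, -8.2, 0, 0],
  [11.6, -10.9, 0, 0],
  [14.5, -13.6, 0, 0],
  [17.4, -16.3, 0, 0],
  [20.3, -19, 0, 0],
  [23.2, -21.8, 0, 0],
  [26.1, -24.5, 0, 0],
  [29, -27.2, 0, 0],
])

```text
clock: 3.47
position: [0.4822, -0.0626, 0.4517]
tool_rot: [3.141, -0.001, 0.329]
force: [1.2, -1.4, -0.2]
grip_width: 0.0468
```

Emit:
apply_moves([
  [2.9, -2.7, 0, 0.06],
  [5.8, -5.5, 0, 0.12],
  [8.7, -8.2, 0, 0.18],
  [11.6, -10.9, 0, 0.24],
  [14.5, -13.6, 0, 0.28],
  [15, -14.2, 3, 0.28],
  [15, -14.2, 7, 0.28],
  [15, -14.2, 11, 0.28],
  [15, -14.2, 15, 0.28],
  [15, -14.2, 17, 0.28],
])

```text
clock: 4.3
position: [0.5762, 0.1179, 0.2769]
tool_rot: [3.141, 0.004, 0.05]
force: [0.5, 0.8, -0.1]
grip_width: 0.0468
```

```bash
python3 - <<'E'
from h import *
st=telemetry.observe(); print({k:np.round(st[k],4) for k in('clock','qpos','position','tool_rot','force','grip_width')})
f=cams.grab_frame('wrist')
for n,z in(('lever_pin',.119),('valve_axis',.119)):
    for x in cams.pinpoint('wrist',n)[:2]: print(n,np.round(x['uv'],1),x['score'],np.round(atz(f,x['uv'],z,st),4))
save(f,'w1')
E
```

```text
{'clock': np.float64(4.3), 'qpos': array([ 0.0554,  0.4582, -0.5081,  1.6242,  0.2399,  1.1264, -2.0343]), 'position': array([0.5762, 0.1179, 0.2769]), 'tool_rot': array([3.1408, 0.0043, 0.0501]), 'force': array([ 0.5443,  0.7719, -0.1074]), 'grip_width': np.float64(0.0468)}
lever_pin [322.3 188.2] 0.85 [0.5767 0.118  0.119 ]
valve_axis [320.9 237.8] 0.56 [0.5169 0.1167 0.119 ]
```

View pics/w1.png

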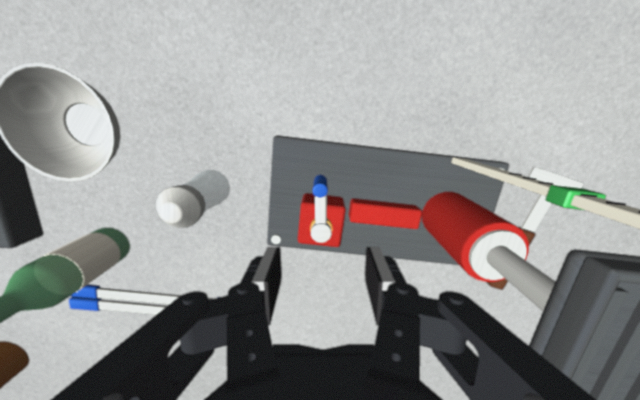

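Emit:
apply_moves([
  [0, 0, 3, 0],
  [0, 0, 6, 0],
  [0, 0, 9, 0],
  [0, 0, 12, 0],
  [0, 0, 14, 0],
  [0, 0, 16, 0],
  [0, 0, 17, 0],
  [0, 0, 17.3, 0],
  [0, 0, 17.3, 0],
  [0, 0, 17.3, 0],
])

```text
clock: 5.28
position: [0.5787, 0.1187, 0.1099]
tool_rot: [-3.141, -0.002, 0.05]
force: [-0.6, 0.7, 0.4]
grip_width: 0.0471
```

```bash
cat >> h.py <<'E'
AX=np.array([.5145,.1165]); YAW=-.065
def plan(th,gap=0,rows=0,z=None):
    """tool-frame shift+turn taking the TCP to lever angle th (tool x radial)."""
    st=telemetry.observe();p=np.array(st['position']);y=st['tool_rot'][2]
    ph=YAW+th; tgt=AX+.065*np.array([np.cos(ph),np.sin(ph)])+gap*np.array([-np.sin(ph),np.cos(ph)])
    d=tgt-p[:2]; return np.round([100*(d@[np.cos(y),np.sin(y)]),100*(d@[np.sin(y),-np.cos(y)]),y-ph],3)
def redrow(f):
    """pointer centroid in scene: red pixels right of the post"""
    c=f['color'].astype(int)[150:215,322:345]
    m=(c[...,0]-np.maximum(c[...,1],c[...,2]))-25; m=np.clip(m,0,None)
    v,u=np.mgrid[150:215,322:345]; 
    return (m*u).sum()/max(m.sum(),1),(m*v).sum()/max(m.sum(),1),m.sum()
E
python3 - <<'E'
from h import *
st=telemetry.observe(); print({k:np.round(st[k],4) for k in('clock','position','tool_rot','force','grip_width')})
f=fr(); print(redrow(f)); print(cams.pinpoint('scene','pointer')[:1])
c=f['color'].astype(int)[150:215,318:350]; m=c[...,0]-np.maximum(c[...,1],c[...,2])>25
print([(i+150,list(np.where(r)[0]+318)) for i,r in enumerate(m) if r.any()])
g=c[...,1]-np.maximum(c[...,0],c[...,2])>20
print([(i+150,list(np.where(r)[0]+318)) for i,r in enumerate(g) if r.any()])
for th in(.115,.3,.5,.7): print(th,plan(th))
E
```

```text
{'clock': np.float64(5.2833), 'position': array([0.5787, 0.1187, 0.1099]), 'tool_rot': array([-3.1413e+00, -2.0000e-03,  4.9500e-02]), 'force': array([-0.5679,  0.6811,  0.3849]), 'grip_width': np.float64(0.0471)}
(np.float64(335.3647265012453), np.float64(201.8083663868647), np.int64(21682))
[{'uv': [331.5, 164.6], 'score': 0.89}]
[(164, [np.int64(331), np.int64(332)]), (165, [np.int64(331), np.int64(332), np.int64(333), np.int64(334), np.int64(335)]), (166, [np.int64(331), np.int64(332), np.int64(333), np.int64(334), np.int64(335)]), (167, [np.int64(333), np.int64(334), np.int64(335)]), (191, [np.int64(332), np.int64(333)]), (192, [np.int64(332), np.int64(333)]), (193, [np.int64(332), np.int64(333), np.int64(334)]), (194, [np.int64(330), np.int64(331), np.int64(332), np.int64(333), np.int64(334), np.int64(335), np.int64(336), np.int64(337), np.int64(338), np.int64(339), np.int64(341), np.int64(342)]), (195, [np.int64(330), np.int64(331), np.int64(332), np.int64(333), np.int64(334), np.int64(335), np.int64(336), np.int64(337), np.int64(338), np.int64(339), np.int64(340), np.int64(34
[... 5488 characters left out ...]
7), np.int64(328), np.int64(329), np.int64(330), np.int64(331)]), (192, [np.int64(323), np.int64(324), np.int64(325), np.int64(326), np.int64(327), np.int64(328), np.int64(329), np.int64(330)]), (193, [np.int64(323), np.int64(324), np.int64(325), np.int64(326), np.int64(327), np.int64(328), np.int64(329), np.int64(330)]), (194, [np.int64(323), np.int64(324), np.int64(325), np.int64(326), np.int64(327), np.int64(328), np.int64(329)]), (195, [np.int64(323), np.int64(324), np.int64(325), np.int64(326), np.int64(327), np.int64(328)]), (196, [np.int64(325), np.int64(326), np.int64(327)])]
0.115 [ 0.089 -0.105 -0.   ]
0.3 [-0.022 -1.301 -0.185]
0.5 [-0.388 -2.546 -0.385]
0.7 [-0.993 -3.694 -0.585]
```

Emit:
apply_moves([
  [0.09, -0.1, 0, 0],
  [0.09, -0.1, 0, 0],
  [0.09, -0.1, 0, 0],
  [0.06, -0.75, 0, -0.1],
  [0.02, -1.07, 0, -0.15],
  [-0.04, -1.39, 0, -0.2],
  [-0.11, -1.7, 0, -0.25],
  [-0.2, -2.02, 0, -0.3],
  [-0.27, -2.24, 0, -0.335],
  [-0.27, -2.24, 0, -0.335],
], claw=0.62)

```text
clock: 6.22
position: [0.5742, 0.1405, 0.1085]
tool_rot: [3.141, -0.0, 0.386]
force: [1.7, -1.6, 0.7]
grip_width: 0.0326
```

```bash
cat >> h.py <<'E'
import os
O=np.array([.5071,.027]); RL=np.array([[np.cos(YAW),-np.sin(YAW)],[np.sin(YAW),np.cos(YAW)]])
def W(x,y,z): return [*(RL@[x,y]+O),z]
REF='ref.npy'
def track(f):
    """ram drop in m since the reference picture, by matching the griddle patch"""
    g=cv2.cvtColor(f['color'],cv2.COLOR_RGB2GRAY)
    if not os.path.exists(REF): np.save(REF,g)
    r=np.load(REF); T=r[134:180,270:322]
    best=(-1,)
    for sc in (1,.985,.97):
        t=cv2.resize(T,None,fx=sc,fy=sc,interpolation=cv2.INTER_AREA) if sc<1 else T
        m=cv2.matchTemplate(g[125:240,262:330],t,cv2.TM_CCOEFF_NORMED); _,v,_,l=cv2.minMaxLoc(m)
        u,y=l; o=0
        if 0<y<m.shape[0]-1:
            a,b,c=m[y-1:y+2,u]; o=.5*(a-c)/(a-2*b+c)
        if v>best[0]: best=(v,y+o+125+t.shape[0]/2,u+262+t.shape[1]/2,sc)
    row0=157.; zs=np.linspace(0,.13,66)
    c=[proj(f,W(.02,-.095,.3-z))[1] for z in zs]; c=np.array(c)-c[0]
    return float(np.interp(best[1]-row0,c,zs)),best
E
python3 - <<'E'
from h import *
st=telemetry.observe(); print({k:np.round(st[k],4) for k in('clock','position','tool_rot','force','grip_width')})
f=fr(); print(track(f)); print([(n,cams.pinpoint('scene',n)[:1]) for n in('pointer','lever_pin')]); 
for z in(.28,.29,.30,.206): print(z,np.round(proj(f,W(.111,-.078,z)),1))
print(np.round(proj(f,W(.1,-.095,.206)),1))
for th in(.6,.7,.8): print(th,plan(th))
E
```

```text
{'clock': np.float64(6.2167), 'position': array([0.5742, 0.1405, 0.1085]), 'tool_rot': array([ 3.1411e+00, -4.0000e-04,  3.8640e-01]), 'force': array([ 1.7287, -1.6185,  0.6879]), 'grip_width': np.float64(0.0326)}
(0.0, (1.0, np.float32(156.99747), 296.0, 1))
[('pointer', [{'uv': [331.3, 166.0], 'score': 0.72}]), ('lever_pin', [{'uv': [354.2, 185.6], 'score': 0.5}])]
0.28 [332.9 169.8]
0.29 [333.  166.8]
0.3 [333.  163.8]
0.206 [332.3 191.3]
[326.  192.3]
0.6 [-0.015 -0.991 -0.152]
0.7 [-0.146 -1.627 -0.252]
0.8 [-0.339 -2.247 -0.352]
```

Emit:
apply_moves([
  [0, -0.1, 0, -0.015],
  [0, -0.2, 0, -0.03],
  [0, -0.29, 0, -0.045],
  [-0.01, -0.39, 0, -0.06],
  [-0.02, -0.49, 0, -0.075],
  [-0.02, -0.49, 0, -0.075],
  [-0.02, -0.49, 0, -0.075],
  [-0.02, -0.49, 0, -0.075],
  [-0.02, -0.49, 0, -0.075],
  [-0.02, -0.49, 0, -0.075],
])

```text
clock: 7.2
position: [0.5722, 0.1451, 0.1084]
tool_rot: [3.141, -0.0, 0.459]
force: [3.6, -3.1, 3.0]
grip_width: 0.0327
```

```bash
cat > s.py <<'E'
from h import *
st=telemetry.observe(); print({k:np.round(st[k],4) for k in('clock','position','tool_rot','force','grip_width')})
print('track',np.round(track(fr())[0]*1000,1),'mm'); st=telemetry.observe()
f=cams.grab_frame('wrist'); 
for x in cams.pinpoint('wrist','lever_pin')[:1]:
    p=atz(f,x['uv'],.119,st); d=p[:2]-AX; print('pin',np.round(p,4),round(x['score'],2),'th',round(np.arctan2(d[1],d[0])-YAW,3),'r',round(np.hypot(*d),4),x['uv'])
d=np.array(st['position'])[:2]-AX; print('tool th',np.arctan2(d[1],d[0])-YAW, st['tool_rot'][2]-YAW)
E
python3 s.py
```

```text
{'clock': np.float64(7.2), 'position': array([0.5722, 0.1451, 0.1084]), 'tool_rot': array([ 3.1414e+00, -5.0000e-04,  4.5940e-01]), 'force': array([ 3.625 , -3.092 ,  2.9688]), 'grip_width': np.float64(0.0327)}
track 0.0 mm
pin [0.5753 0.1371 0.119 ] 0.79 th 0.392 r 0.0642 [339.2, 268.1]
tool th 0.5250317278080059 0.5244698566212465
```

Emit:
apply_moves([
  [0, -0.1, 0, -0.015],
  [0, -0.2, 0, -0.03],
  [0, -0.29, 0, -0.045],
  [-0.01, -0.39, 0, -0.06],
  [-0.01, -0.39, 0, -0.06],
  [-0.01, -0.39, 0, -0.06],
  [-0.01, -0.39, 0, -0.06],
  [-0.01, -0.39, 0, -0.06],
  [-0.01, -0.39, 0, -0.06],
  [-0.01, -0.39, 0, -0.06],
])

```text
clock: 8.18
position: [0.5704, 0.1487, 0.1084]
tool_rot: [3.141, -0.001, 0.52]
force: [3.9, -3.1, 2.6]
grip_width: 0.0323
```

```bash
python3 s.py
```

```text
{'clock': np.float64(8.1833), 'position': array([0.5704, 0.1487, 0.1084]), 'tool_rot': array([ 3.1415e+00, -6.0000e-04,  5.1960e-01]), 'force': array([ 3.8572, -3.0957,  2.6171]), 'grip_width': np.float64(0.0323)}
track 0.0 mm
pin [0.5747 0.1418 0.119 ] 0.96 th 0.463 r 0.0653 [338.6, 266.3]
tool th 0.5872420252853041 0.5844869639081312
```

Emit:
apply_moves([
  [0, -0.1, 0, -0.015],
  [0, -0.2, 0, -0.03],
  [0, -0.29, 0, -0.045],
  [-0.01, -0.39, 0, -0.06],
  [-0.01, -0.39, 0, -0.06],
  [-0.01, -0.39, 0, -0.06],
  [-0.01, -0.39, 0, -0.06],
  [-0.01, -0.39, 0, -0.06],
  [-0.01, -0.39, 0, -0.06],
  [-0.01, -0.39, 0, -0.06],
])

```text
clock: 9.17
position: [0.5684, 0.152, 0.1085]
tool_rot: [3.141, -0.001, 0.58]
force: [5.0, -2.6, 2.3]
grip_width: 0.0325
```

```bash
python3 s.py
```

```text
{'clock': np.float64(9.1667), 'position': array([0.5684, 0.152 , 0.1085]), 'tool_rot': array([ 3.1414e+00, -7.0000e-04,  5.7950e-01]), 'force': array([ 4.9673, -2.5889,  2.2505]), 'grip_width': np.float64(0.0325)}
track 0.1 mm
pin [0.5715 0.1441 0.119 ] 0.73 th 0.516 r 0.0633 [339.2, 269.8]
tool th 0.6483639171892652 0.6446322946669492
```

Emit:
apply_moves([
  [0, -0.1, 0, -0.015],
  [0, -0.2, 0, -0.03],
  [0, -0.29, 0, -0.045],
  [-0.01, -0.39, 0, -0.06],
  [-0.01, -0.39, 0, -0.06],
  [-0.01, -0.39, 0, -0.06],
  [-0.01, -0.39, 0, -0.06],
  [-0.01, -0.39, 0, -0.06],
  [-0.01, -0.39, 0, -0.06],
  [-0.01, -0.39, 0, -0.06],
])

```text
clock: 10.15
position: [0.5662, 0.1553, 0.1085]
tool_rot: [3.141, -0.001, 0.64]
force: [5.2, -1.6, 1.2]
grip_width: 0.0325
```

```bash
python3 s.py
```

```text
{'clock': np.float64(10.15), 'position': array([0.5662, 0.1553, 0.1085]), 'tool_rot': array([ 3.1414e+00, -6.0000e-04,  6.3960e-01]), 'force': array([ 5.1672, -1.6286,  1.2183]), 'grip_width': np.float64(0.0325)}
track 4.1 mm
pin [0.5716 0.1477 0.119 ] 0.8 th 0.565 r 0.0651 [341.1, 267.1]
tool th 0.7087465694866397 0.7046173548307555
```

Emit:
apply_moves([
  [0, -0.1, 0, -0.015],
  [0, -0.2, 0, -0.03],
  [0, -0.29, 0, -0.045],
  [-0.01, -0.39, 0, -0.06],
  [-0.01, -0.39, 0, -0.06],
  [-0.01, -0.39, 0, -0.06],
  [-0.01, -0.39, 0, -0.06],
  [-0.01, -0.39, 0, -0.06],
  [-0.01, -0.39, 0, -0.06],
  [-0.01, -0.39, 0, -0.06],
])

```text
clock: 11.13
position: [0.5638, 0.1583, 0.1085]
tool_rot: [3.141, -0.001, 0.7]
force: [4.1, -2.5, 2.5]
grip_width: 0.0323
```

```bash
python3 s.py
```

```text
{'clock': np.float64(11.1333), 'position': array([0.5638, 0.1583, 0.1085]), 'tool_rot': array([ 3.1414e+00, -7.0000e-04,  6.9960e-01]), 'force': array([ 4.0568, -2.4848,  2.4922]), 'grip_width': np.float64(0.0323)}
track 14.0 mm
pin [0.5705 0.1526 0.119 ] 0.61 th 0.637 r 0.0666 [340.3, 264.5]
tool th 0.7691117164937729 0.7645500534865446
```

Emit:
apply_moves([
  [0, 0.33, 0, 0.05],
  [-0.03, 0.65, 0, 0.1],
  [-0.07, 0.97, 0, 0.15],
  [-0.1, 1.16, 0, 0.18],
  [-0.1, 1.16, 0, 0.18],
  [-0.1, 1.16, 0, 0.18],
  [-0.1, 1.16, 0, 0.18],
  [-0.1, 1.16, 0, 0.18],
  [-0.1, 1.16, 0, 0.18],
  [-0.1, 1.16, 0, 0.18],
])

```text
clock: 12.12
position: [0.5701, 0.1488, 0.1083]
tool_rot: [-3.141, 0.0, 0.52]
force: [-0.0, -0.3, 0.3]
grip_width: 0.0323
```

```bash
python3 s.py
```

```text
{'clock': np.float64(12.1167), 'position': array([0.5701, 0.1488, 0.1083]), 'tool_rot': array([-3.1414,  0.    ,  0.5202]), 'force': array([-0.0402, -0.2825,  0.3197]), 'grip_width': np.float64(0.0323)}
track 25.5 mm
pin [0.5685 0.1517 0.119 ] 0.68 th 0.643 r 0.0644 [317.0, 266.9]
tool th 0.590712196058601 0.585044808336507
```

Emit:
apply_moves([
  [0, 0, 0, 0],
  [0, 0, 0, 0],
  [0, 0, 0, 0],
  [0, 0, 0, 0],
  [0, 0, 0, 0],
  [0, 0, 0, 0],
  [0, 0, 0, 0],
  [0, 0, 0, 0],
  [0, 0, 0, 0],
  [0, 0, 0, 0],
])

```text
clock: 13.1
position: [0.5701, 0.1487, 0.1083]
tool_rot: [-3.142, 0.0, 0.52]
force: [0.2, 0.1, -0.4]
grip_width: 0.0321
```

Emit:
apply_moves([
  [0, 0, 0, 0],
  [0, 0, 0, 0],
  [0, 0, 0, 0],
  [0, 0, 0, 0],
  [0, 0, 0, 0],
  [0, 0, 0, 0],
  [0, 0, 0, 0],
  [0, 0, 0, 0],
  [0, 0, 0, 0],
  [0, 0, 0, 0],
])

```text
clock: 13.93
position: [0.5702, 0.1487, 0.1083]
tool_rot: [3.142, -0.0, 0.52]
force: [-0.8, 0.1, 0.7]
grip_width: 0.0324
```

Emit:
apply_moves([
  [0, 0, 0, 0],
  [0, 0, 0, 0],
  [0, 0, 0, 0],
  [0, 0, 0, 0],
  [0, 0, 0, 0],
  [0, 0, 0, 0],
  [0, 0, 0, 0],
  [0, 0, 0, 0],
  [0, 0, 0, 0],
  [0, 0, 0, 0],
])

```text
clock: 14.77
position: [0.5702, 0.1487, 0.1083]
tool_rot: [-3.142, 0.0, 0.52]
force: [-0.3, 0.7, 0.1]
grip_width: 0.0325
```

```bash
python3 - <<'E'
from h import *
f=fr();print(telemetry.observe()['clock'],track(f))
print(cams.pinpoint('scene','pointer')[:1],cams.pinpoint('scene','band_mid')[:2])
cv2.imwrite('pics/c2.png',cv2.resize(f['color'][135:235,260:370],None,fx=6,fy=6,interpolation=cv2.INTER_CUBIC)[...,::-1])
E
```

```text
14.8167 (0.05559877302267012, (0.9666138887405396, np.float32(173.21632), 296.5, 0.985))
[{'uv': [331.3, 180.6], 'score': 0.68}] [{'uv': [320.7, 223.8], 'score': 0.33}]
```

View pics/c2.png

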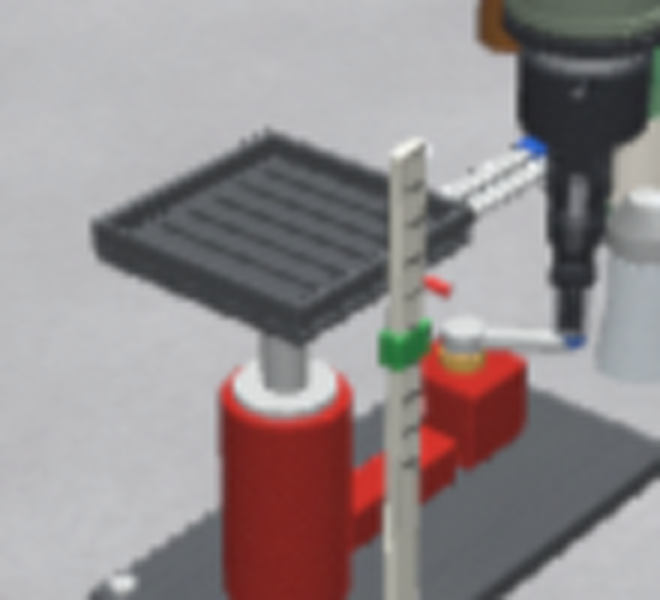

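Emit:
apply_moves([
  [0, 0, 0, 0],
  [0, 0, 0, 0],
  [0, 0, 0, 0],
  [0, 0, 0, 0],
  [0, 0, 0, 0],
  [0, 0, 0, 0],
  [0, 0, 0, 0],
  [0, 0, 0, 0],
  [0, 0, 0, 0],
  [0, 0, 0, 0],
])

```text
clock: 15.75
position: [0.5701, 0.1487, 0.1083]
tool_rot: [-3.142, 0.0, 0.52]
force: [0.0, 0.9, -0.9]
grip_width: 0.0324
```

```bash
python3 - <<'E'
from h import *
print(telemetry.observe()['clock']);f=fr();print(track(f),telemetry.observe()['clock'])
c=f['color'].astype(int)[175:200,331:337]; m=c[...,0]-np.maximum(c[...,1],c[...,2])
print(m)
print(plan(.15))
E
```

```text
15.75
(0.06655953515108541, (0.9638229012489319, np.float32(176.3306), 296.5, 0.985)) 15.8
[[ -5  -7  -7  -5  -4  -5]
 [ -6  -6  -5  -5  -4  -5]
 [ -3  -4  -5  -5  -5  -5]
 [ -1  -4  -5  -5  -5  -6]
 [ -1  -5  -7  -6  -4  -5]
 [ -3  -6  -4  -3  -3  -4]
 [ -3  -5  -3  -3  -5  -4]
 [ -1  -3  -4  -3  -5  -4]
 [  8   2  -3  -3  -4  -4]
 [ 91  46  14   8   0  -2]
 [115 122 116  94  24  -2]
 [ 69  94 122 113  27  -2]
 [  3  10  34  49   7  -2]
 [-53  -5   2   4  -1  -2]
 [-47  -4  -3  -3  -2  -2]
 [-34   0   0  -3  -2  -2]
 [-30  29  38   3  -2  -4]
 [ -1 100  57   6  -3  -3]
 [ 22 119  67  18   4   2]
 [110 132  65  34  30  30]
 [141 142  86  40  35  34]
 [143 148 130  84  61  45]
 [136 146 147 135 126 119]
 [103 122 140 148 150 151]
 [ 81  93 107 121 137 150]]
[-0.539  2.77   0.435]
```

Emit:
apply_moves([
  [0, 0, 0, 0],
  [0, 0, 0, 0],
  [0, 0, 0, 0],
  [0, 0, 0, 0],
  [0, 0, 0, 0],
  [0, 0, 0, 0],
  [0, 0, 0, 0],
  [0, 0, 0, 0],
  [0, 0, 0, 0],
  [0, 0, 0, 0],
])

```text
clock: 16.63
position: [0.5702, 0.1487, 0.1083]
tool_rot: [-3.142, -0.0, 0.52]
force: [-0.7, -0.4, 0.4]
grip_width: 0.0323
```

Emit:
apply_moves([
  [0, 0, 0, 0],
  [0, 0, 0, 0],
  [0, 0, 0, 0],
  [0, 0, 0, 0],
  [0, 0, 0, 0],
  [0, 0, 0, 0],
  [0, 0.32, 0, 0.05],
  [-0.03, 0.65, 0, 0.1],
  [-0.07, 0.97, 0, 0.15],
  [-0.13, 1.29, 0, 0.2],
])

```text
clock: 17.47
position: [0.5748, 0.1381, 0.1083]
tool_rot: [-3.14, 0.0, 0.318]
force: [-4.1, 7.5, -0.5]
grip_width: 0.0327
```

Emit:
apply_moves([
  [0, 0.29, 0, 0.045],
  [-0.03, 0.58, 0, 0.09],
  [-0.06, 0.87, 0, 0.135],
  [-0.1, 1.16, 0, 0.18],
  [-0.16, 1.45, 0, 0.225],
  [-0.24, 1.73, 0, 0.27],
  [-0.32, 2.01, 0, 0.315],
  [-0.42, 2.29, 0, 0.36],
  [-0.42, 2.29, 0, 0.36],
  [-0.42, 2.29, 0, 0.36],
])

```text
clock: 18.3
position: [0.5786, 0.1149, 0.1083]
tool_rot: [-3.14, -0.0, -0.04]
force: [-1.0, 4.8, -1.1]
grip_width: 0.0322
```

```bash
python3 s.py; python3 - <<'E'
from h import *
f=fr();print(track(f)); 
cv2.imwrite('pics/c3.png',cv2.resize(f['color'][135:235,260:370],None,fx=6,fy=6,interpolation=cv2.INTER_CUBIC)[...,::-1])
print(cams.pinpoint('scene','pointer')[:1],plan(-.08),plan(-.126))
E
```

```text
{'clock': np.float64(18.3), 'position': array([0.5786, 0.1149, 0.1083]), 'tool_rot': array([-3.1403e+00, -1.0000e-04, -3.9800e-02]), 'force': array([-0.9816,  4.7775, -1.0906]), 'grip_width': np.float64(0.0322)}
track 84.1 mm
pin [0.5768 0.1235 0.119 ] 0.94 th 0.177 r 0.0627 [305.9, 270.4]
tool th 0.039419483902061174 0.02548701700925521
(0.08410380697701711, (0.9512062072753906, np.float32(181.26071), 296.5, 0.985))
[] [0.056 0.774 0.106] [0.018 1.071 0.152]
```

View pics/c3.png

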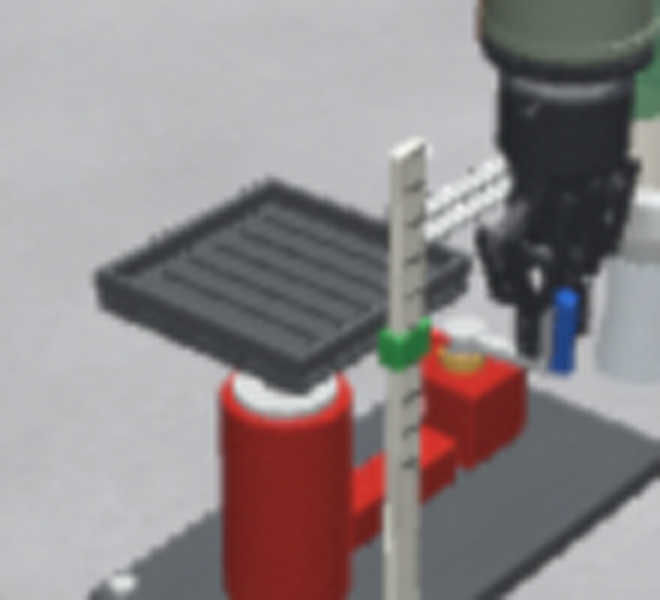

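The pointer is now level with the band, at crop (438, 340) against (405, 345), and the valve has stopped the ram. Next I'll ease the lever shut.

Emit:
apply_moves([
  [0, 0.1, 0, 0.015],
  [0, 0.2, 0, 0.03],
  [0, 0.3, 0, 0.045],
  [-0.01, 0.4, 0, 0.06],
  [-0.02, 0.5, 0, 0.075],
  [-0.03, 0.6, 0, 0.09],
  [-0.04, 0.7, 0, 0.1],
  [-0.04, 0.75, 0, 0.1],
  [-0.04, 0.75, 0, 0.1],
  [-0.04, 0.75, 0, 0.1],
])

```text
clock: 19.38
position: [0.578, 0.1079, 0.1083]
tool_rot: [-3.14, -0.0, -0.139]
force: [2.1, 7.3, -2.9]
grip_width: 0.0327
```

```bash
python3 s.py
```

```text
{'clock': np.float64(19.3833), 'position': array([0.578 , 0.1079, 0.1083]), 'tool_rot': array([-3.1397e+00, -3.0000e-04, -1.3910e-01]), 'force': array([ 2.0603,  7.3413, -2.9142]), 'grip_width': np.float64(0.0327)}
track 84.1 mm
pin [0.5795 0.1159 0.119 ] 0.94 th 0.055 r 0.065 [306.4, 266.4]
tool th -0.07065102103945034 -0.0741284121482983
```

Emit:
apply_moves([
  [0, 0.05, 0, 0],
  [0, 0.1, 0, 0],
  [0, 0.15, 0, 0],
  [0, 0.2, 0, 0],
  [0, 0.22, 0, 0],
  [0, 0.25, 0, 0],
  [0, 0.25, 0, 0],
  [0, 0.25, 0, 0],
  [0, 0.25, 0, 0],
  [0, 0.25, 0, 0],
])

```text
clock: 20.37
position: [0.5782, 0.1055, 0.1084]
tool_rot: [-3.139, -0.001, -0.139]
force: [4.4, 7.9, -4.9]
grip_width: 0.0323
```

Emit:
apply_moves([
  [0, 0.03, 0, 0],
  [0, 0.06, 0, 0],
  [0, 0.08, 0, 0],
  [0, 0.1, 0, 0],
  [0, 0.1, 0, 0],
  [0, 0.1, 0, 0],
  [0, 0.1, 0, 0],
  [0, 0.1, 0, 0],
  [0, 0.1, 0, 0],
  [0, 0.1, 0, 0],
])

```text
clock: 21.2
position: [0.5782, 0.1048, 0.1084]
tool_rot: [-3.139, -0.001, -0.139]
force: [5.2, 10.3, -6.0]
grip_width: 0.0327
```

```bash
python3 s.py
```

```text
{'clock': np.float64(21.2), 'position': array([0.5782, 0.1048, 0.1084]), 'tool_rot': array([-3.1387e+00, -1.4000e-03, -1.3900e-01]), 'force': array([ 5.1675, 10.3244, -6.0412]), 'grip_width': np.float64(0.0327)}
track 84.1 mm
pin [0.5783 0.113  0.119 ] 0.66 th 0.01 r 0.0639 [306.5, 268.5]
tool th -0.11692231722777599 -0.07406606022859757
```

Emit:
apply_moves([
  [0, 0.03, 0, 0],
  [0, 0.05, 0, 0],
  [0, 0.07, 0, 0],
  [0, 0.08, 0, 0],
  [0, 0.08, 0, 0],
  [0, 0.08, 0, 0],
  [0, 0.08, 0, 0],
  [0, 0.08, 0, 0],
  [0, 0.08, 0, 0],
  [0, 0.08, 0, 0],
])

```text
clock: 22.18
position: [0.5782, 0.1047, 0.1085]
tool_rot: [-3.138, -0.002, -0.139]
force: [6.3, 14.0, -7.6]
grip_width: 0.0324
```

Emit:
apply_moves([
  [0, 0.02, 0, 0],
  [0, 0.04, 0, 0],
  [0, 0.06, 0, 0],
  [0, 0.06, 0, 0],
  [0, 0.06, 0, 0],
  [0, 0.06, 0, 0],
  [0, 0.06, 0, 0],
  [0, 0.06, 0, 0],
  [0, 0.06, 0, 0],
  [0, 0.06, 0, 0],
])

```text
clock: 23.02
position: [0.5781, 0.1047, 0.1085]
tool_rot: [-3.137, -0.002, -0.138]
force: [7.5, 15.8, -8.7]
grip_width: 0.0323
```

Another 1.4 mm of command moved the pin no further and the force rose to about 19 N, so the lever is on its stop. I'll back off to centre and lift clear.

Emit:
apply_moves([
  [0, -0.2, 0, 0],
  [0, -0.4, 0, 0],
  [0, -0.7, 0, 0],
  [0, -0.95, 0, 0],
  [0, -0.95, 0, 0],
  [0, -0.95, 0, 0],
  [0, -0.95, -1, 0],
  [0, -0.95, -2, 0],
  [0, -0.95, -4, 0],
  [0, -0.95, -6, 0],
])

```text
clock: 23.85
position: [0.5784, 0.1108, 0.1698]
tool_rot: [-3.142, 0.0, -0.14]
force: [-0.6, -0.5, -0.6]
grip_width: 0.0328
```

Emit:
apply_moves([
  [0, 0, -3, 0],
  [0, 0, -6, 0],
  [0, 0, -9, 0],
  [0, 0, -11, 0],
  [0, 0, -11, 0],
  [0, 0, -11, 0],
  [0, 0, -11, 0],
  [0, 0, -11, 0],
  [0, 0, -11, 0],
  [0, 0, -11, 0],
])

```text
clock: 24.68
position: [0.5784, 0.1109, 0.2777]
tool_rot: [3.141, 0.001, -0.14]
force: [-0.4, -0.1, -0.1]
grip_width: 0.0326
```

```bash
python3 s.py; python3 - <<'E'
from h import *
st=telemetry.observe();w=cams.grab_frame('wrist');f=fr();print(track(f))
for n,z in(('lever_pin',.119),('valve_axis',.119)):
    for x in cams.pinpoint('wrist',n)[:1]: print(n,np.round(x['uv'],1),np.round(atz(w,x['uv'],z,st),4))
a=cv2.resize(f['color'][145:225,270:370],(500,400),interpolation=cv2.INTER_CUBIC)
b=cv2.resize(w['color'][100:340,180:360],(300,400))
cv2.imwrite('pics/fin.png',np.hstack([a,b])[...,::-1])
E
```

```text
{'clock': np.float64(24.6833), 'position': array([0.5784, 0.1109, 0.2777]), 'tool_rot': array([ 3.1414e+00,  1.0000e-03, -1.4020e-01]), 'force': array([-0.3996, -0.121 , -0.0631]), 'grip_width': np.float64(0.0326)}
track 84.1 mm
pin [0.4217 0.301  0.119 ] 0.2 th 2.102 r 0.2065 [194.2, 325.0]
tool th -0.022910665330767008 -0.07518404337906642
(0.08409855496300805, (0.9510753154754639, np.float32(181.25925), 296.5, 0.985))
lever_pin [324.3 190. ] [0.5771 0.1089 0.119 ]
valve_axis [324.2 240.7] [0.5162 0.1175 0.119 ]
```

View pics/fin.png

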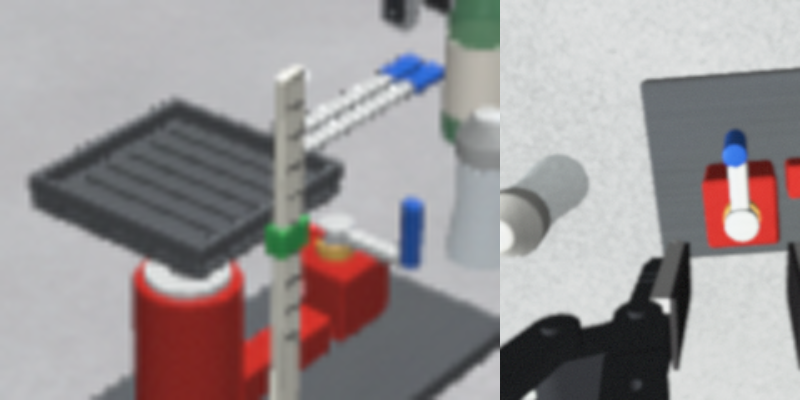

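The pointer (crop 315, 230) lies against the green band (288, 237). The lever points along the lift's +x, and the gripper is clear of everything. Handing in.

```bash
python3 -c "
from h import *
print(workorder.job_done())"
```

```text
the job is handed in; nothing more can be done
None
```

The ram is stopped with the pointer level with the green band, and the lever is shut on its stop. I handed in at about 25 s of the 72 s allowed.

**How it was done:** I placed the partly closed gripper (32 mm opening) loosely around the pin and eased the lever counter-clockwise in small steps. The ram began to sink at about 0.54 rad. I left the lever at about 0.64 rad, where the ram sank at roughly 11–12 mm/s, and after about 84 mm I pushed it clockwise to its stop.

**Last checks:**
- **Pointer:** in the scene picture it was within about half a pixel of the row I computed for the band's middle, roughly 2 mm by my calibration. The tolerance is 10 mm. The network did not report the pointer at the end, so this rests on the crop and on tracking the griddle.
- **Ram:** the measured drop stayed at 84.1 mm before, during and after the final shutting.
- **Lever:** the last 1.4 mm of pushing at the stop did not move it, and the highest force I read was about 19 N. The final wrist measurement gave −0.06 rad, slightly past shut. I put that down to errors of a few mm in the estimated axis and yaw, because the force and position readings show it on the stop.
- **Bystanders:** the arm came near none of them, and the ones in the last pictures looked unmoved. I did not re-measure them all.

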